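# Fit and lock the comb divider in the tile drying rack

## Task

Pick up the toothed comb divider and gently lower it into the slotted block of the tile drying rack so that every tooth is in its own slot and the divider sits fully home, feeling for the slots rather than forcing it. Then slide the blue-posted steel keeper bolt all the way over the end of the divider to lock it in, let go, and leave the other things on the bench alone.

Things in the scene. Friction and masses are not known exactly. Their poses are not given: they have to be found in the camera images.
- comb: Plywood comb divider, about 0.12 kg, standing on its six teeth. Origin: centre of its underside (tooth tips); z up, y along it, x across; same either way round. Teeth 6 mm along y, 20 mm along x, 22 mm long, centres at y = -60, -36, -12, 12, 36, 60 mm. Above them a spine 150 mm (y) x 20 mm (x), z = 22 to 36 mm.
- comb_grip (a point): Middle of the top of the divider's orange grip, z = 75 mm in the divider's frame. The grip is 14 mm thick (divider's x), 44 mm long (y) and 39 mm tall (z = 36 to 75 mm), in the middle of the spine: take it across x from above.
- rack: Tile drying rack, fixed: light wood base plate 70 x 290 mm (x by y), 12 mm thick, carrying a white slotted block, a light wood pillar and the keeper. Origin on the bench under slots_zero; y along the rack towards the keeper, z up. Divider fully home: its origin is at z = 22 mm here, spine resting on the block; on its teeth on the block's top: 44 mm. Over 25 N between them is forcing.
- slots_zero (a point): Zero mark for the middle of the slot row, at the block's flat top, z = 44 mm (block 50 x 180 mm, x by y). Six open slots 8.5 mm along y, 26 mm along x, 26 mm deep, pitch 24 mm, centred in x. The block is clamped with the row's middle 3 to 18 mm from this point, towards -y of the rack: the offset is not reported, the clamp does not give. Rubber feet let the block sink 0.3 mm per N.
- keeper (a joint): Travel of the keeper bolt in m: 0 = open (start), 0.038 = closed, at its stop. Slides along the rack's -y with about 2.5 N friction, stays where left. Steel plate 30 x 78 mm (x by y), underside at z = 61 mm, 3 mm above the spine of a seated divider; leading edge at y = 89 mm open, 51 mm closed, over the divider's end. A divider not home blocks it.
- keeper_post (a point): Middle of the top of the keeper's upright blue post, 12 x 14 mm (x by y), 36 mm tall (z = 67 to 103 mm in the rack's frame), at x = 0, y = 125 mm of the rack when open, 87 mm when closed. Pinch it across x from above, or push it.
- glaze_jar: Bystander: amber glaze jar, 72 mm across, 95 mm tall; origin at the centre of its underside.
- bowl: Bystander: white bowl, 110 mm across, 50 mm tall; origin at the centre of its underside.
- cup: Bystander: blue cup, 72 mm across, 80 mm tall; origin at the centre of its underside.
- tile: Bystander: terracotta test tile lying flat, 50 x 90 x 8 mm; origin at the centre of its underside.
- rib: Bystander: wooden potter's rib lying flat, 55 x 100 x 8 mm; origin at the centre of its underside.
- squeeze: Bystander: white squeeze bottle with a red cap, 56 mm across, 130 mm tall; origin at the centre of its underside.
Things that resemble listed ones, but are neither listed nor needed, are in the scene too. Several things have the shape of the comb; the one meant has the colours described above.

How it is judged (in metres and radians):
On the way:
1. the divider sits fully home in the slots while the keeper is still open (z of comb in the frame of rack between 0.014 and 0.025 m and horizontal distance between comb and rack below 0.022 m and angle between the y axis of comb and the y axis of rack, either way round below 0.08 rad and angle between comb's own z axis and vertical below 0.06 rad and value of joint keeper below 0.012 m), for 0.2 s.
At the end, for the whole second after the job is handed in: Divider home in the slots: origin under 25 mm (22 is home) in the rack's frame, upright within 0.06 rad, in line with the rack within 0.08 rad, within 22 mm of the rack's origin in plan; keeper closed by over 32 of its 38 mm; both at rest (z of comb in the frame of rack between 0.014 and 0.025 m and horizontal distance between comb and rack below 0.022 m and angle between the y axis of comb and the y axis of rack, either way round below 0.08 rad and angle between comb's own z axis and vertical below 0.06 rad and value of joint keeper above 0.032 m and linear speed of comb below 0.02 m/s and velocity of joint keeper below 0.02 m/s); the robot touches nothing.
It fails at once if the divider is forced: more than 25 N between it and the rack (contact force between comb and rack above 25 N).
It fails at once if a bystander is moved by more than 30 mm (distance of any of glaze_jar, bowl, cup, tile, rib, squeeze from where it was at the start of the episode above 0.03 m).
It also fails if it takes over 69 s, if anything falls off the work surface, if the arm or the gripper's body presses on something with over 40 N, if the wrist force passes 120 N, or if a joint passes its speed limit or range.

## Robot

A 6-joint arm with a two-finger parallel gripper is mounted at the origin on the work surface. World frame = base frame: x ahead of the robot, y to its left, z up, the work surface at z = 0. Lengths are in mm, angles in rad, forces in N, time in s.
With the tool pointing down it reaches from about 350 to 975 mm from the base axis. Payload 7.1 kg.
Tool frame: the origin (TCP) lies on the centre line of the jaws, within the pads' length; the fingertips stand 25 mm ahead of it and the grasp point (between the pads) lies 6 mm ahead of it (ctrl.nose_length is the distance from the TCP to the fingertips, in mm); x points along the fingers, y is the direction in which the jaws open and shut, and the axes are right-handed (so a half turn about x gives the same grasp; the last joint's range is limited). The gripper opens to 88 mm and grips with 3 to 60 N. Pads are 20 mm wide; open, the fingers measure 115 mm over their backs; the gripper's body (75 mm by 178 mm) begins 61 mm behind the grasp point.
Start: joints at [-1.202, 0.423, 1.63, -0, 1.089, -0.019], TCP at [236.361, -578.566, 247.675] pointing down, gripper open.
Joint ranges: [-3, 3], [-0.9, 2.11], [0.09, 2.58], [-1.31, 4.45], [0.11, 2.69], [-2.54, 2.54]. Speed limits (rad/s): [2.39, 2.39, 3.01, 3.14, 3.14, 3.14].

## Interface

Orientations are given as a rotation vector (axis times angle).
In Python, from workcell import ctrl gives the robot as it stands.
- The arm moves only by the tool arm_command, never from a script. Its argument "deltas" is a list of rows, each a list of 4 numbers: the shift along the tool's x, y, z in m, then the turn about the tool's x in rad. In form: [[tx, ty, tz, yaw], ...]. A call has 1 to 10 rows; each row shifts and turns the pose as measured when the row begins, along the tool's axes as they then stand; what a row does not reach is not made up. A row lasts 1/10 s, in which the tool goes at most 50 mm and 8.59 degrees, less where a joint would pass 70% of its speed; a pose out of reach is approached as far as the arm can. A call is refused whole if a number of a shift passes 0.05 or a number of a turn 0.15, either way. A call with a gripper value outside its range is refused whole. "hand" is the finger opening in m, from 0 to 0.0878, set as the call begins (left out, the last holds). The fingers move at their own pace and stop on an object; the grip force is fixed at half the most. Time passes only in rows, so rows that do not move let the fingers close. It gives the time, the measured TCP pose, the force and the opening at its end, in the units of the state.
- ctrl.get_obs(): the state, without advancing time (a new reading comes with each control period).
- ctrl.get_image(name): name is "scene" or "top" or "wrist"; returns the picture (480x640x3 uint8, red, green, blue); there is no depth.
- ctrl.get_calibration(name): a dict with "fx", "fy", "cx", "cy" (pixels), "dist" ([k1, k2, p1, p2, k3] as OpenCV has them; the pictures are not rectified), "R" (3x3) and "t" (3): a world point X has camera coordinates R X + t. Camera axes: x right, y down, z forward; pixel columns grow to the right and rows downward; lengths in mm; the calibration is good to about 2 mm. A picture is of the moment at which its call begins: read the wrist's pose just before it. get_calibration takes no time and is no camera call; for the wrist camera it gives the pose at the moment of the call.
- ctrl.close_job(): hands the job in, once; it reports no verdict.
The state is a dict: "t": time; "qpos": joint angles; "qvel": joint speeds; "joint_torque": joint torques, N m; "ee_pos": TCP position; "orientation": TCP orientation; "ft_force": force on the tool from outside, world axes, zero at the start; "moment": the same for the moment, N m; "width": finger opening in mm.
Only numpy, scipy, OpenCV 4.12 (cv2) and the standard library are available. Lean on these libraries where they do the work, as an engineer would, in place of code of your own. Each camera call takes 0.05 s, during which the arm holds its last target.

## Working session

There is one attempt and no reset: what is moved stays moved. The work goes in short steps, Python scripts to look and compute and a tool call to move; the robot and the scene stay as the last step left them, time stands still between calls to the robot, and variables do not carry over. Pictures are saved under pics/ and viewed, and the job is handed in when it is done.

Besides the shell and the picture viewer there is one more tool, called after "Call:" as name(argument=value, ...), one argument or row to a line, values as JSON. arm_command: Moves the arm, as the interface text tells. Its arguments: {"type":"object","properties":{"deltas":{"type":"array","items":{"type":"array","items":{"type":"number"}}},"hand":{"type":"number"}},"required":["deltas"]}

```bash
mkdir -p pics; ls; python3 - <<'E'
from workcell import ctrl
import cv2
print(ctrl.get_obs())
for n in ["scene","top"]:
    im=ctrl.get_image(n); cv2.imwrite(f"pics/{n}0.png",im[:,:,::-1])
    print(n,ctrl.get_calibration(n))
print(ctrl.nose_length)
E
```

```text
pics
{'t': 0.0, 'qpos': array([-1.20198401e+00,  4.23854016e-01,  1.63066507e+00,  7.41048454e-06,
        1.08856989e+00, -1.90146816e-02]), 'qvel': array([-0.00028121, -0.00052354, -0.0005318 ,  0.00085745,  0.00033983,
        0.00024941]), 'joint_torque': array([-8.58648764e-04, -5.44626260e+01, -2.73669022e+01,  6.41865889e-02,
        2.27004674e-02, -1.13573321e-04]), 'ee_pos': array([ 236.19818092, -578.11065722,  246.90322254]), 'orientation': array([ 2.00919737,  0.3961259 , -2.00971734]), 'ft_force': array([ 0.95721586, -0.25573253,  0.02590071]), 'moment': array([0.00772683, 0.10465956, 0.03727283]), 'width': 87.58645134490028}
scene {'fx': 448.8374094289692, 'fy': 448.8374094289692, 'cx': 319.43086914482683, 'cy': 242.820572526719, 'dist': array([-0.01042354,  0.        ,  0.        ,  0.        ,  0.        ]), 'R': array([[-0.29843902,  0.95422874, -0.01953597],
       [ 0.6780371 ,  0.19756445, -0.70797879],
       [-0.6717141 , -0.22453461, -0.70596344]]), 't': array([ 273.57182505, -311.061998  , 1323.69695729])}
top {'fx': 510.74295916516644, 'fy': 510.74295916516644, 'cx': 330.5307226725104, 'cy': 230.7316993739608, 'dist': array([-0.0812341,  0.       ,  0.       ,  0.       ,  0.       ]), 'R': array([[ 0.01958415, -0.99975222,  0.01058083],
       [-0.98516452, -0.02110086, -0.17031038],
       [ 0.17049145, -0.00708848, -0.98533366]]), 't': array([-114.93460026,  599.62770481, 1209.0784176 ])}
25.0
```

View pics/scene0.png

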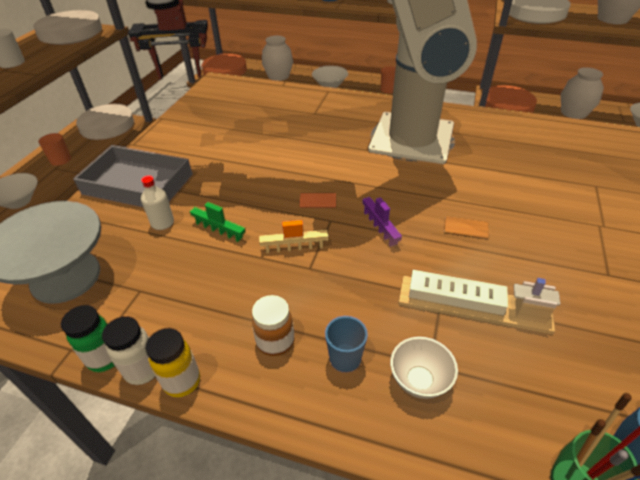

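View pics/top0.png

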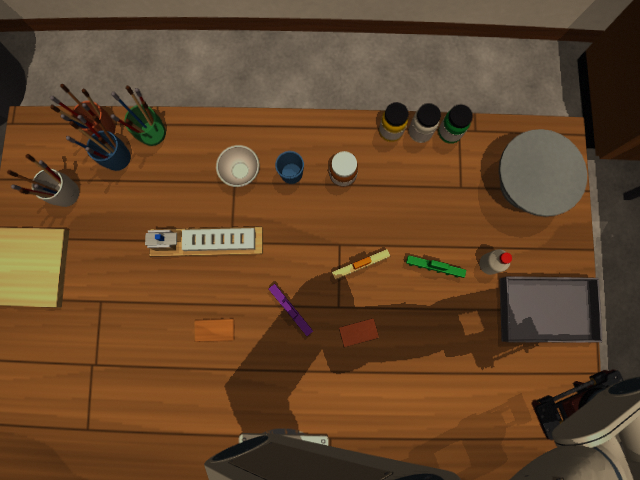

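The look-alikes are the green comb at top (436,266) / scene (217,221), the purple comb at top (290,309) / scene (381,220), and the plywood comb with the orange grip at top (361,263) / scene (292,235). By the description I choose the plywood one. The rack is at top (205,240), with its keeper on the left end, which is world +y. I'll check the choice in close crops.

```bash
cat > h.py <<'E'
import numpy as np, cv2
def K(c): return np.array([[c['fx'],0,c['cx']],[0,c['fy'],c['cy']],[0,0,1.]])
def ray(c,uv):
    p=cv2.undistortPoints(np.array(uv,float).reshape(-1,1,2),K(c),np.array(c['dist']))[:,0]
    d=np.c_[p,np.ones(len(p))]@c['R']; o=-c['R'].T@c['t']; return o,d
def onz(c,uv,z):
    o,d=ray(c,uv); return o+d*((z-o[2])/d[:,2])[:,None]
def proj(c,X):
    return cv2.projectPoints(np.array(X,float).reshape(-1,3),cv2.Rodrigues(c['R'])[0],c['t'],K(c),np.array(c['dist']))[0][:,0]
def tri(c1,u1,c2,u2):
    o1,d1=ray(c1,u1);o2,d2=ray(c2,u2);d1=d1[0]/np.linalg.norm(d1);d2=d2[0]/np.linalg.norm(d2)
    s=np.linalg.lstsq(np.c_[d1,-d2],o2-o1,rcond=None)[0]
    a=o1+s[0]*d1;b=o2+s[1]*d2; return (a+b)/2,np.linalg.norm(a-b)
E
python3 - <<'E'
import cv2,numpy as np
t=cv2.imread('pics/top0.png');s=cv2.imread('pics/scene0.png')
a=cv2.resize(t[215:295,315:415],(800,640)[::1],interpolation=cv2.INTER_CUBIC)
cv2.imwrite('pics/c1.png',cv2.resize(t[235:290,320:400],(800,550),interpolation=cv2.INTER_CUBIC))
cv2.imwrite('pics/c2.png',cv2.resize(t[210:270,140:270],(780,360),interpolation=cv2.INTER_CUBIC))
E
```

```text
(no output)
```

View pics/c1.png

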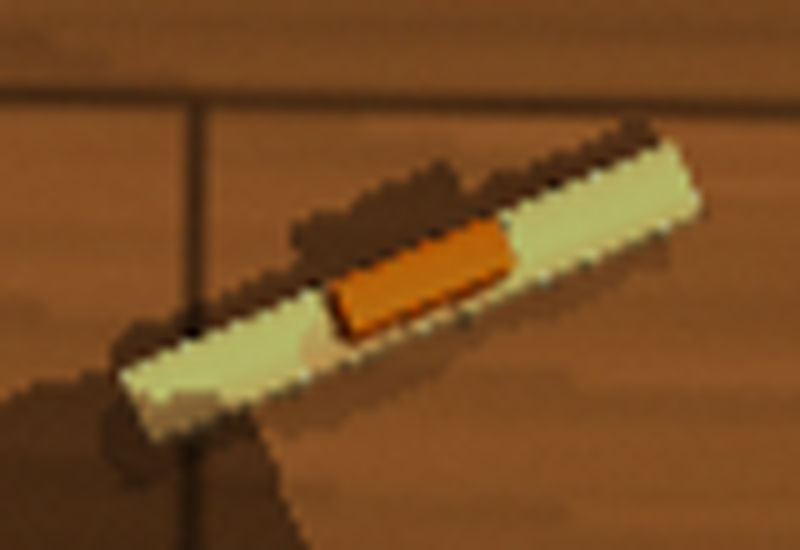

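View pics/c2.png

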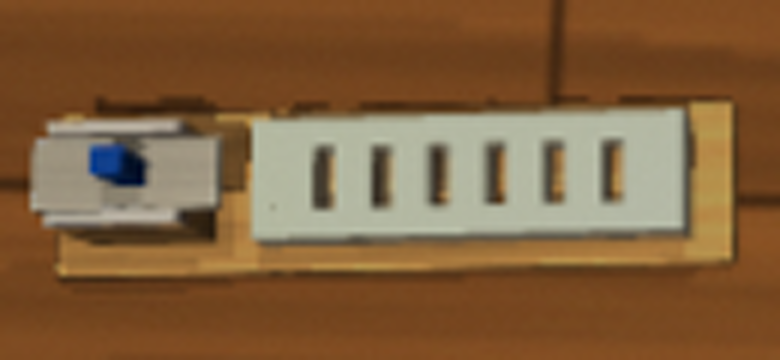

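The crop confirms the choice: plywood spine with an orange grip, corners at about (332,272), (387,249), (390,256) and (335.5,279). The rack crop shows all six slots, with the blue post near (159,237).

```bash
python3 - <<'E'
from workcell import ctrl
import numpy as np
from h import *
c=ctrl.get_calibration('top')
print('cam',-c['R'].T@c['t'])
f=lambda P,s,o:np.array(P,float)/s+np.array(o)-0.5+0.5/s
sp=onz(c,f([(119,375),(668,140),(702,210),(155,440)],10,(320,235)),36)
g=onz(c,f([(330,290),(500,215),(515,258),(350,337)],10,(320,235)),75)
for n,P in(('spine',sp),('grip',g)):
    d=(P[0]+P[3]-P[1]-P[2])/2; print(n,P.mean(0).round(1),np.degrees(np.arctan2(d[0],d[1])),np.linalg.norm(d))
o=(140,210)
sl=onz(c,f([(324,177),(382,176),(439,175),(497,174),(555,172),(613,171)],6,o),44)
print(sl.round(1)); d=sl[0]-sl[5];print('ang',np.degrees(np.arctan2(d[0],d[1])),np.linalg.norm(d),sl.mean(0))
bl=onz(c,f([(250,120),(686,107),(688,234),(255,242)],6,o),44);d=(bl[0]+bl[3]-bl[1]-bl[2])/2
print('block',bl.mean(0),np.degrees(np.arctan2(d[0],d[1])),np.linalg.norm(d))
bp=onz(c,f([(62,118),(733,101),(735,260),(58,275)],6,o),12);d=(bp[0]+bp[3]-bp[1]-bp[2])/2
print('base',bp.round(1),np.degrees(np.arctan2(d[0],d[1])),np.linalg.norm(d))
print('post',onz(c,f([(105,163)],6,o),103))
print(ctrl.get_calibration('wrist'))
from scipy.spatial.transform import Rotation as R
print(R.from_rotvec(ctrl.get_obs()['orientation']).as_matrix().round(3))
E
```

```text
cam [ 386.84530752  -93.68293643 1294.68458788]
spine [ 523.6 -179.3   36. ] -24.118073932941627 148.25494659413667
grip [ 523.2 -179.4   75. ] -25.812363532097653 44.52937650988492
[[574.9 237.3  44. ]
 [575.8 213.1  44. ]
 [576.8 189.3  44. ]
 [577.7 165.2  44. ]
 [579.1 141.2  44. ]
 [580.  117.1  44. ]]
ang -2.4477417213919 120.23206057427406 [577.3963636  177.21015236  44.        ]
block [576.82216141 176.80439301  44.        ] -2.646956385317627 180.7876750893653
base [[602.7 360.7  12. ]
 [616.2  72.8  12. ]
 [548.1  69.1  12. ]
 [535.2 357.1  12. ]] -2.6291459915610877 288.2241182750097
post [[569.69576694 309.70572924 103.        ]]
{'fx': 356.35640336520686, 'fy': 356.35640336520686, 'cx': 319.5014124675615, 'cy': 237.99924998215712, 'dist': array([-0.01931899,  0.        ,  0.        ,  0.        ,  0.        ]), 'R': array([[ 0.37789974, -0.92584558, -0.00132139],
       [-0.88926142, -0.36336379,  0.27781446],
       [-0.25769343, -0.10381095, -0.96063384]]), 't': array([-624.20653911,  -32.52241855,  390.75316412])}
[[-0.     0.378 -0.926]
 [ 0.001 -0.926 -0.378]
 [-1.    -0.001 -0.   ]]
```

Call:
arm_command(
  deltas=[
    [0,0,0,-0.15],
    [0,0,0,-0.15],
    [0,0,0,-0.15],
    [0,0,0,-0.15],
    [0,0,0,-0.15],
    [0,0,0,-0.15],
    [0,0,0,-0.15],
    [0,0,0,-0.15],
    [0,0,0,-0.15],
    [0,0,0,-0.15],
  ],
  hand=0.0878,
)

```text
t: 1.1
ee_pos: [235.1, -575.2, 242.2]
orientation: [0.974, 1.354, -0.964]
ft_force: [-0.9, 0.4, 0.6]
width: 87.9
```

```bash
cat > g.py <<'E'
import sys,numpy as np
from workcell import ctrl
from scipy.spatial.transform import Rotation as R
o=ctrl.get_obs();M=R.from_rotvec(o['orientation']).as_matrix();p=o['ee_pos']
yaw=np.degrees(np.arctan2(M[1,1],M[0,1]))
print('t',round(o['t'],2),'p',p.round(1),'yaw',round(yaw,2),'tilt',M[:,0].round(4),'q',o['qpos'].round(2),'F',o['ft_force'].round(2),'M',o['moment'].round(2),'w',round(o['width'],1))
if len(sys.argv)>4:
    T=np.array(sys.argv[1:4],float);dy=float(sys.argv[4])-yaw
    d=(dy+180)%360-180
    print('tool delta m',(M.T@(T-p)/1000).round(4),'yaw',(-np.radians(d)).round(4))
E
python3 g.py 523.5 -179.4 220 25
```

```text
t 1.1 p [ 235.1 -575.2  242.2] yaw 18.52 tilt [-0.0037  0.0098 -0.9999] q [-1.2   0.43  1.64  0.    1.09 -1.53] F [-0.94  0.44  0.64] M [-0.06 -0.11  0.04] w 87.9
tool delta m [ 0.025   0.3992 -0.2835] yaw -0.1132
```

Call:
arm_command(
  deltas=[
    [0,0,0,-0.11],
    [0,0.04,-0.025,0],
    [0,0.04,-0.025,0],
    [0,0.04,-0.025,0],
    [0,0.04,-0.025,0],
    [0,0.04,-0.025,0],
    [0,0.04,-0.025,0],
    [0,0.04,-0.025,0],
    [0,0.04,-0.025,0],
    [0,0.02,-0.01,0],
  ],
)

```text
t: 2.1
ee_pos: [456.8, -230.0, 241.5]
orientation: [0.89, 1.396, -0.879]
ft_force: [1.1, -0.6, -0.6]
width: 87.8
```

```bash
python3 g.py 523.5 -179.4 200 25
```

```text
t 2.1 p [ 456.8 -230.   241.5] yaw 24.92 tilt [-0.0061  0.0122 -0.9999] q [-0.49  0.27  1.88  0.01  1.01 -0.93] F [ 1.15 -0.58 -0.56] M [-0.04 -0.13 -0.05] w 87.8
tool delta m [ 0.0417  0.0818 -0.0172] yaw -0.0014
```

Call:
arm_command(
  deltas=[
    [0.01,0.03,-0.006,0],
    [0.01,0.03,-0.006,0],
    [0.01,0.015,-0.004,0],
    [0,0.0,0,0],
    [0,0,0,0],
  ],
)

```text
t: 2.6
ee_pos: [520.3, -178.1, 209.8]
orientation: [0.885, 1.4, -0.875]
ft_force: [0.6, -0.8, -0.4]
width: 87.9
```

```bash
python3 g.py 523.5 -179.4 180 25; python3 - <<'E'
from workcell import ctrl
import cv2
c=ctrl.get_calibration('wrist')
im=ctrl.get_image('wrist'); cv2.imwrite('pics/w1.png',im[:,:,::-1])
import pickle;pickle.dump(c,open('w1.pkl','wb'))
E
```

```text
t 2.6 p [ 520.3 -178.1  209.8] yaw 25.27 tilt [-0.0081  0.0124 -0.9999] q [-0.36  0.37  1.82  0.01  0.97 -0.8 ] F [ 0.6  -0.78 -0.4 ] M [-0.06 -0.08 -0.02] w 87.9
tool delta m [0.0297 0.0024 0.0029] yaw 0.0048
```

View pics/w1.png

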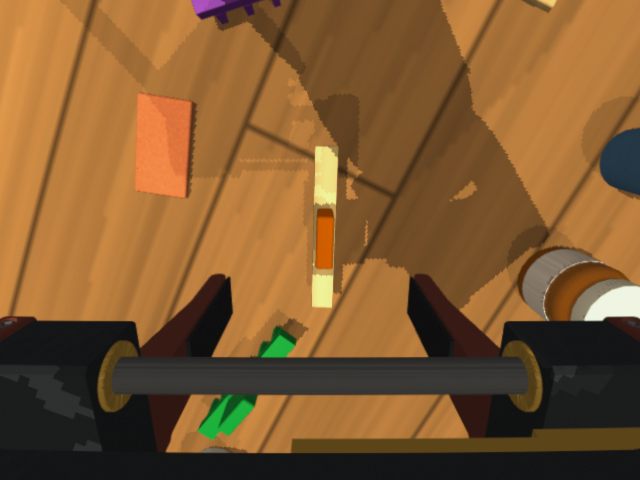

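The wrist view shows the comb almost aligned between the jaws. The grip top spans roughly (316–334, 209–269), and the spine ends are at (327,147) and (322.5,306).

```bash
python3 - <<'E'
import pickle,numpy as np,cv2
from h import *
c=pickle.load(open('w1.pkl','rb'))
im=cv2.imread('pics/w1.png')
P=onz(c,[(315.5,147),(338,147),(333,306),(312,306)],36)
d=(P[0]+P[1]-P[2]-P[3])/2; print(P.mean(0),np.linalg.norm(d),np.degrees(np.arctan2(d[0],d[1])))
hsv=cv2.cvtColor(im,cv2.COLOR_BGR2HSV);m=cv2.inRange(hsv,(5,200,120),(16,255,255));m[:200]=0;m[275:]=0;m[:,:305]=0;m[:,345:]=0
n,l,s,ct=cv2.connectedComponentsWithStats(m);i=1+s[1:,4].argmax();print(s[i],ct[i],onz(c,[ct[i]],75))
ys,xs=np.where(l==i);r=cv2.minAreaRect(np.c_[xs,ys].astype(np.float32));print(r)
E
```

```text
[ 526.93655556 -180.34680268   36.        ] 147.52505278278974 -23.984227624988822
[316 209  18  60 973] [324.30626927 239.3946557 ] [[ 524.96146133 -177.65937742   75.        ]]
((324.5, 238.5), (59.0, 17.0), 90.0)
```

```bash
python3 g.py 525 -179 69 24.4
```

```text
t 2.65 p [ 520.  -178.3  209.8] yaw 25.24 tilt [-0.0081  0.0125 -0.9999] q [-0.36  0.37  1.82  0.01  0.97 -0.8 ] F [-0.41  0.98 -0.78] M [-0.02 -0.13  0.03] w 87.7
tool delta m [0.1407 0.0045 0.0048] yaw 0.0146
```

Call:
arm_command(
  deltas=[
    [0.025,0.0045,0.005,0.015],
    [0.025,0,0,0],
    [0.025,0,0,0],
    [0.02,0,0,0],
    [0,0,0,0],
  ],
)

```text
t: 3.15
ee_pos: [523.1, -185.9, 115.4]
orientation: [0.902, 1.387, -0.892]
ft_force: [-0.4, -0.6, -0.6]
width: 87.8
```

```bash
python3 g.py 525 -179 69 24.4
```

```text
t 3.15 p [ 523.1 -185.9  115.4] yaw 23.94 tilt [-0.004   0.01   -0.9999] q [-0.37  0.51  1.86  0.01  0.77 -0.79] F [-0.39 -0.55 -0.58] M [-0.01 -0.08 -0.01] w 87.8
tool delta m [ 0.0465  0.0045 -0.0051] yaw -0.008
```

Call:
arm_command(
  deltas=[
    [0.015,0.0045,-0.005,-0.008],
    [0.012,0,0,0],
    [0.01,0,0,0],
    [0,0,0,0],
    [0,0,0,0],
  ],
)

```text
t: 3.65
ee_pos: [525.7, -180.9, 78.5]
orientation: [0.898, 1.386, -0.886]
ft_force: [0.2, 0.0, -0.8]
width: 87.9
```

```bash
python3 g.py 525 -179 68 24.4; python3 - <<'E'
from workcell import ctrl
import cv2
c=ctrl.get_calibration('wrist')
im=ctrl.get_image('wrist'); cv2.imwrite('pics/w2.png',im[:,:,::-1])
E
```

```text
t 3.65 p [ 525.7 -180.9   78.5] yaw 24.3 tilt [-5.0e-04  8.5e-03 -1.0e+00] q [-0.36  0.57  1.87  0.01  0.7  -0.79] F [ 0.16  0.05 -0.81] M [ 0.01 -0.09 -0.08] w 87.9
tool delta m [ 0.0105  0.0001 -0.0019] yaw -0.0018
```

View pics/w2.png

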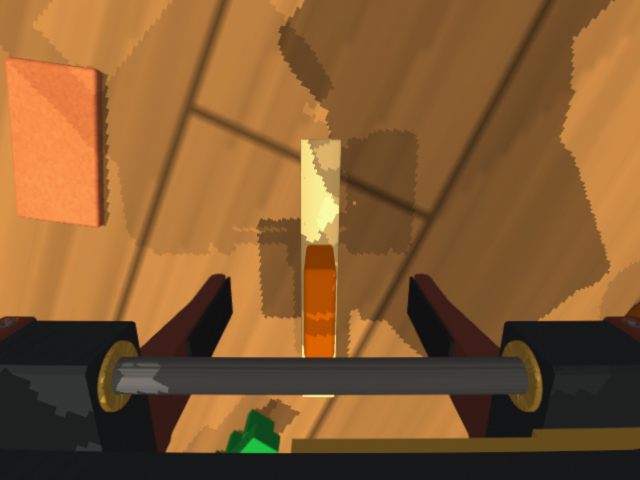

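The orange grip is centred between the fingers at column 320. I'll lower a last 10 mm and close.

Call:
arm_command(
  deltas=[
    [0.008,0,-0.002,0],
    [0.004,0,0,0],
    [0,0,0,0],
  ],
)

```text
t: 4.0
ee_pos: [525.5, -178.9, 66.6]
orientation: [0.898, 1.384, -0.886]
ft_force: [-0.6, 0.7, 0.4]
width: 87.9
```

Call:
arm_command(
  deltas=[
    [0,0,0,0],
    [0,0,0,0],
    [0,0,0,0],
    [0,0,0,0],
    [0,0,0,0],
    [0,0,0,0],
  ],
  hand=0.0,
)

```text
t: 4.6
ee_pos: [525.8, -179.0, 67.0]
orientation: [0.898, 1.383, -0.885]
ft_force: [0.0, 0.1, 0.7]
width: 43.4
```

```bash
python3 g.py 525 -179 200 24.4
```

```text
t 4.6 p [ 525.8 -179.    67. ] yaw 24.32 tilt [ 0.002   0.0076 -1.    ] q [-0.35  0.59  1.88  0.01  0.67 -0.79] F [0.04 0.1  0.7 ] M [-0.03 -0.13 -0.05] w 43.4
tool delta m [-1.33e-01 -1.00e-04 -1.20e-03] yaw -0.0015
```

Call:
arm_command(
  deltas=[
    [0,0,0,0],
    [0,0,0,0],
    [0,0,0,0],
    [0,0,0,0],
    [0,0,0,0],
    [0,0,0,0],
    [0,0,0,0],
  ],
)

```text
t: 5.3
ee_pos: [525.9, -179.0, 67.1]
orientation: [0.898, 1.383, -0.885]
ft_force: [-0.2, 0.9, 0.3]
width: 14.0
```

```bash
python3 g.py 525 -179 200 24.4
```

```text
t 5.3 p [ 525.9 -179.    67.1] yaw 24.32 tilt [ 0.0021  0.0076 -1.    ] q [-0.35  0.59  1.88  0.01  0.67 -0.79] F [-0.24  0.91  0.33] M [ 0.03 -0.08  0.03] w 14.0
tool delta m [-1.329e-01 -1.000e-04 -1.200e-03] yaw -0.0015
```

Call:
arm_command(
  deltas=[
    [-0.02,0,0,0],
    [-0.03,0,0,0],
    [-0.03,0,0,0],
    [-0.03,0,0,0],
    [-0.02,0,0,0],
    [0,0,0,0],
  ],
)

```text
t: 5.9
ee_pos: [523.8, -179.3, 199.3]
orientation: [0.897, 1.389, -0.887]
ft_force: [0.1, -0.8, -2.6]
width: 13.7
```

```bash
python3 g.py 577 177 190 2.4
```

```text
t 5.9 p [ 523.8 -179.3  199.3] yaw 24.31 tilt [-0.0036  0.0097 -0.9999] q [-0.36  0.38  1.82  0.01  0.94 -0.79] F [ 0.13 -0.77 -2.61] M [-0.05 -0.14  0.  ] w 13.7
tool delta m [ 0.0125  0.1952 -0.3027] yaw 0.3824
```

Call:
arm_command(
  deltas=[
    [0,0,0,0.13],
    [0,0,0,0.13],
    [0,0,0,0.12],
    [0,0.008,-0.03,0],
    [0,0.008,-0.04,0],
    [0,0.008,-0.04,0],
    [0,0.008,-0.04,0],
    [0,0.008,-0.04,0],
    [0,0.008,-0.04,0],
    [0,0.008,-0.04,0],
  ],
)

```text
t: 6.9
ee_pos: [567.4, 97.3, 187.9]
orientation: [1.194, 1.239, -1.204]
ft_force: [0.5, -0.1, -1.1]
width: 14.2
```

```bash
python3 g.py 577 177 190 2.4
```

```text
t 6.9 p [567.4  97.3 187.9] yaw 1.07 tilt [-0.0187  0.0102 -0.9998] q [0.14 0.43 1.77 0.02 0.95 0.12] F [ 0.5  -0.12 -1.14] M [-0.05 -0.15  0.  ] w 14.2
tool delta m [-0.0015  0.011  -0.0795] yaw -0.0233
```

Call:
arm_command(
  deltas=[
    [0,0.002,-0.03,-0.02],
    [0,0.002,-0.025,0],
    [0,0,-0.01,0],
    [0,0,0,0],
    [0,0,0,0],
    [0,0,0,0],
  ],
)

```text
t: 7.5
ee_pos: [566.0, 167.5, 180.6]
orientation: [1.169, 1.257, -1.193]
ft_force: [-0.1, 0.1, -1.8]
width: 13.8
```

```bash
python3 g.py 577 177 190 2.4; python3 - <<'E'
from workcell import ctrl
import cv2,pickle
c=ctrl.get_calibration('wrist')
im=ctrl.get_image('wrist'); cv2.imwrite('pics/w3.png',im[:,:,::-1])
pickle.dump(c,open('w3.pkl','wb'))
im=ctrl.get_image('top'); cv2.imwrite('pics/top3.png',im[:,:,::-1])
im=ctrl.get_image('scene'); cv2.imwrite('pics/scene3.png',im[:,:,::-1])
E
python3 - <<'E'
import cv2
cv2.imwrite('pics/c3.png',cv2.resize(cv2.imread('pics/top3.png')[200:275,135:275],(784,420),interpolation=cv2.INTER_CUBIC))
cv2.imwrite('pics/c3s.png',cv2.resize(cv2.imread('pics/scene3.png')[180:340,370:570],(800,640)[:1]+(600,) if 0 else (750,600),interpolation=cv2.INTER_CUBIC))
E
```

```text
t 7.5 p [566.  167.5 180.6] yaw 2.57 tilt [-0.0281  0.0076 -0.9996] q [0.26 0.47 1.74 0.02 0.96 0.21] F [-0.14  0.14 -1.78] M [-0.03 -0.11  0.04] w 13.8
tool delta m [-0.0097  0.0112 -0.0091] yaw 0.003
```

View pics/w3.png

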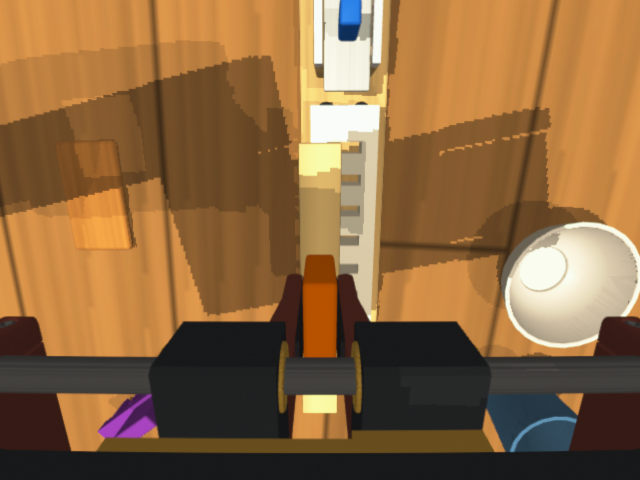

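View pics/c3.png

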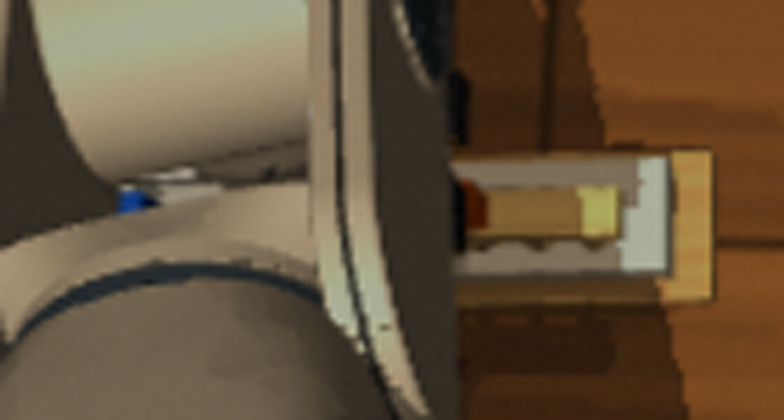

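View pics/c3s.png

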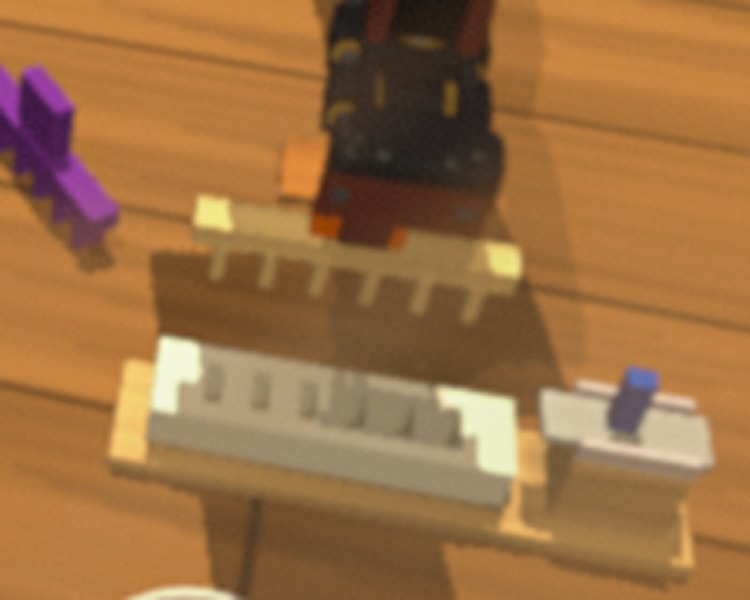

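The wrist view shows the comb held with its spine ends at (320,143) and (320,412), and the right ends of five slots near column 350. The divider is about 10 mm short of the row in x. Next I'll measure the slots and the comb in the same image.

```bash
python3 - <<'E'
import cv2
im=cv2.imread('pics/w3.png')
cv2.imwrite('pics/c4.png',cv2.resize(im[95:325,290:390],None,fx=2.6*1,fy=2.6,interpolation=cv2.INTER_CUBIC))
g=cv2.cvtColor(im,cv2.COLOR_BGR2GRAY)
for x in(346,350,354): print(x,list(g[138:280,x]))
print(list(g[395:420,318]), list(g[135:150,318]))
E
```

```text
346 [np.uint8(250), np.uint8(249), np.uint8(247), np.uint8(239), np.uint8(221), np.uint8(209), np.uint8(208), np.uint8(208), np.uint8(208), np.uint8(209), np.uint8(207), np.uint8(185), np.uint8(135), np.uint8(125), np.uint8(125), np.uint8(140), np.uint8(161), np.uint8(164), np.uint8(164), np.uint8(163), np.uint8(163), np.uint8(164), np.uint8(163), np.uint8(163), np.uint8(163), np.uint8(163), np.uint8(164), np.uint8(163), np.uint8(163), np.uint8(163), np.uint8(163), np.uint8(163), np.uint8(162), np.uint8(163), np.uint8(163), np.uint8(161), np.uint8(149), np.uint8(131), np.uint8(129), np.uint8(129), np.uint8(129), np.uint8(129), np.uint8(129), np.uint8(125), np.uint8(121), np.uint8(119), np.uint8(120), np.uint8(136), np.uint8(156), np.uint8(161), np.uint8(162), np.uint8(162), np.uint8(162), np.uint8(162), np.uint8(162), np.uint8(162), np.uint8(162), np.uint8(162), np.uint8(162), np.uint8(162), np.uint8(162), np.uint8(162), np.uint8(161), np.uint8(162), np.uint8(162), np.uint8(161), np.uint8(161), np.uint8(150), np.uint8(137), np.uint8(132), np.uint8(130), np.uint8(128), np.uint8(122), 
[... 5194 characters left out ...]
t8(156), np.uint8(190), np.uint8(201), np.uint8(202), np.uint8(198), np.uint8(195), np.uint8(194)]
[np.uint8(218), np.uint8(239), np.uint8(240), np.uint8(240), np.uint8(240), np.uint8(240), np.uint8(240), np.uint8(241), np.uint8(240), np.uint8(240), np.uint8(240), np.uint8(240), np.uint8(240), np.uint8(240), np.uint8(240), np.uint8(240), np.uint8(240), np.uint8(230), np.uint8(179), np.uint8(162), np.uint8(162), np.uint8(161), np.uint8(161), np.uint8(162), np.uint8(161)] [np.uint8(251), np.uint8(251), np.uint8(251), np.uint8(251), np.uint8(251), np.uint8(251), np.uint8(250), np.uint8(236), np.uint8(200), np.uint8(232), np.uint8(240), np.uint8(241), np.uint8(241), np.uint8(241), np.uint8(241)]
```

View pics/c4.png

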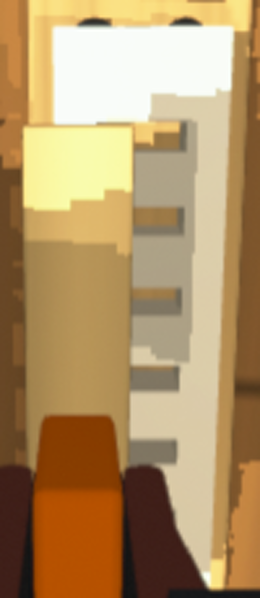

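```bash
python3 - <<'E'
import cv2,pickle
import numpy as np
from h import *
c=pickle.load(open('w3.pkl','rb'))
near=[153.0,185.1,215.95,244.95,272.95]; far=[140.5,174.2,205.3,235.2,263.7]
s=[];
for n,f in zip(near,far):
    P=onz(c,[(353,n),(353,f)],44); s.append(P.mean(0)); print(P[:,1].round(2),'w',(P[1]-P[0])[1].round(2),P.mean(0).round(1))
s=np.array(s); k=np.arange(5)
# slot row middle = between slot 3rd and 4th (k=2.5)
A=np.polyfit(k,s[:,1],1);print('pitch',A[0],'mid y',np.polyval(A,2.5))
# right ends of slots, block edges
e=onz(c,[(361,146),(360,180),(359.5,211),(359,240),(358,268)],44);print('right ends',e[:,:2].round(1))
b=onz(c,[(310,104),(379.5,105),(373,320)],44);print('block far corners, right edge',b.round(1))
# comb: spine top
zs=180.6-67.1+36
for z in (zs,):
    q=onz(c,[(299.5,143),(341,143),(336,412.7),(303.5,412.7)],z);d=(q[0]+q[1]-q[2]-q[3])/2
    print('comb',q.round(1),q.mean(0).round(1),np.linalg.norm(d),np.degrees(np.arctan2(d[0],d[1])))
print('cam',-c['R'].T@c['t'])
E
```

```text
[233.22 242.23] w 9.01 [584.8 237.7  44. ]
[209.33 217.56] w 8.23 [586.5 213.4  44. ]
[185.29 193.72] w 8.42 [588.2 189.5  44. ]
[161.65 169.72] w 8.07 [589.9 165.7  44. ]
[137.77 145.78] w 8.01 [591.5 141.8  44. ]
pitch -23.966549502128537 mid y 177.64216910621934
right ends [[590.7 238.6]
 [591.9 213.5]
 [593.3 189.5]
 [594.6 166. ]
 [595.6 142.3]]
block far corners, right edge [[551.7 266.4  44. ]
 [601.9 267.8  44. ]
 [611.8  96.   44. ]]
comb [[553.5 240.3 149.5]
 [572.4 241.2 149.5]
 [578.7  92.7 149.5]
 [560.1  91.4 149.5]] [566.2 166.4 149.5] 148.82773193831454 -2.4767322793323947
cam [567.12247739 242.99773746 317.7707128 ]
```

```bash
python3 - <<'E'
import cv2,pickle
import numpy as np
from h import *
from workcell import ctrl
c=ctrl.get_calibration('top')
f=lambda P,s,o:np.array(P,float)/s+np.array(o)-0.5+0.5/s
e=onz(c,f([(622,185),(619,238)],5.6,(135,200)),149.5);print('comb -y end',e.round(1), 'centre', (e.mean(0)+75*np.array([-.043,.999,0])).round(1))
c=ctrl.get_calibration('scene')
o=(370,180);s=3.75
q=onz(c,f([(198,196),(521,250),(519,285),(195,235)],s,o)[:2],149.5);print('scene comb back edge',q.round(1))
b=onz(c,f([(160,338),(517,398),(513,476),(150,415)],s,o),44);print('scene block',b.round(1),b.mean(0))
sl=onz(c,f([(214,383),(261,390),(310,398)],s,o),44);print(sl.round(1))
# comb front top edge: tip positions at bottom z=113.5
tp=onz(c,f([(217,280),(265,288),(316,295),(366,303),(418,311),(468,320)],s,o),113.5);print(tp.round(1))
E
```

```text
comb -y end [[576.5  91.1 149.5]
 [554.7  91.2 149.5]] centre [562.4 166.1 149.5]
scene comb back edge [[559.4  89.2 149.5]
 [554.  240.1 149.5]]
scene block [[559.8  84.   44. ]
 [549.3 266.1  44. ]
 [601.5 265.1  44. ]
 [613.6  87.5  44. ]] [581.04118734 175.67343318  44.        ]
[[583.  115.8  44. ]
 [580.9 139.7  44. ]
 [579.2 164.5  44. ]]
[[577.7 106.3 113.5]
 [576.6 129.6 113.5]
 [574.3 154.  113.5]
 [572.9 177.7 113.5]
 [571.3 202.2 113.5]
 [570.6 225.5 113.5]]
```

```bash
cat > tip.py <<'E'
import sys,numpy as np
from workcell import ctrl
from scipy.spatial.transform import Rotation as R
o=ctrl.get_obs();M=R.from_rotvec(o['orientation']).as_matrix();p=o['ee_pos']
yaw=np.degrees(np.arctan2(M[1,1],M[0,1]))
tip=p+67.1*M[:,0]
T=np.array([580.1,178.6,float(sys.argv[1])])
print('t',round(o['t'],2),'p',p.round(2),'tip',tip.round(2),'yaw',round(yaw,2),'tilt',M[:2,0].round(4),'F',o['ft_force'].round(2),'M',o['moment'].round(2),'w',round(o['width'],1))
print('tool delta mm',(M.T@(T-tip)).round(2),'yaw',(-np.radians(2.5-yaw)).round(4))
E
python3 tip.py 55
```

```text
t 7.65 p [566.26 167.58 181.04] tip [564.43 168.12 113.97] yaw 2.54 tilt [-0.0274  0.008 ] F [-0.73  0.17 -1.81] M [-0.04 -0.13 -0.01] w 13.9
tool delta mm [58.6  17.71 -9.24] yaw 0.0007
```

Call:
arm_command(
  deltas=[
    [0,0.008,-0.005,0],
    [0.01,0.006,-0.004,0],
    [0.012,0.003,0,0],
    [0.012,0,0,0],
    [0.01,0,0,0],
    [0,0,0,0],
    [0,0,0,0],
  ],
)

```text
t: 8.35
ee_pos: [583.0, 176.9, 131.5]
orientation: [1.17, 1.256, -1.195]
ft_force: [-0.6, 0.5, -1.5]
width: 13.9
```

```bash
python3 tip.py 50
```

```text
t 8.35 p [583.04 176.94 131.53] tip [581.12 177.45  64.46] yaw 2.42 tilt [-0.0286  0.0075] F [-0.6   0.55 -1.49] M [-0.06 -0.09 -0.04] w 13.9
tool delta mm [14.49 -0.56 -1.07] yaw -0.0014
```

Call:
arm_command(
  deltas=[
    [0.006,-0.0005,-0.001,-0.002],
    [0.005,0,0,0],
    [0,0,0,0],
    [0,0,0,0],
  ],
)

```text
t: 8.75
ee_pos: [582.2, 178.2, 120.3]
orientation: [1.169, 1.256, -1.193]
ft_force: [-0.8, 0.4, -1.7]
width: 13.7
```

```bash
python3 tip.py 44; python3 - <<'E'
from workcell import ctrl
import cv2,pickle
c=ctrl.get_calibration('wrist')
im=ctrl.get_image('wrist'); cv2.imwrite('pics/w5.png',im[:,:,::-1])
pickle.dump(c,open('w5.pkl','wb'))
im=ctrl.get_image('scene'); cv2.imwrite('pics/c5s.png',cv2.resize(im[200:340,390:570,::-1],(774,602),interpolation=cv2.INTER_CUBIC)[:600])
E
```

```text
t 8.75 p [582.22 178.2  120.28] tip [580.36 178.72  53.2 ] yaw 2.55 tilt [-0.0278  0.0078] F [-0.84  0.44 -1.71] M [-0.06 -0.08 -0.03] w 13.7
tool delta mm [ 9.21 -0.01  0.19] yaw 0.0009
```

View pics/w5.png

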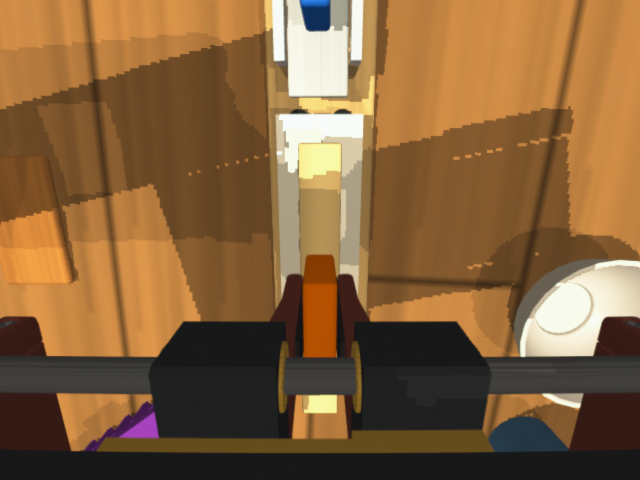

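View pics/c5s.png

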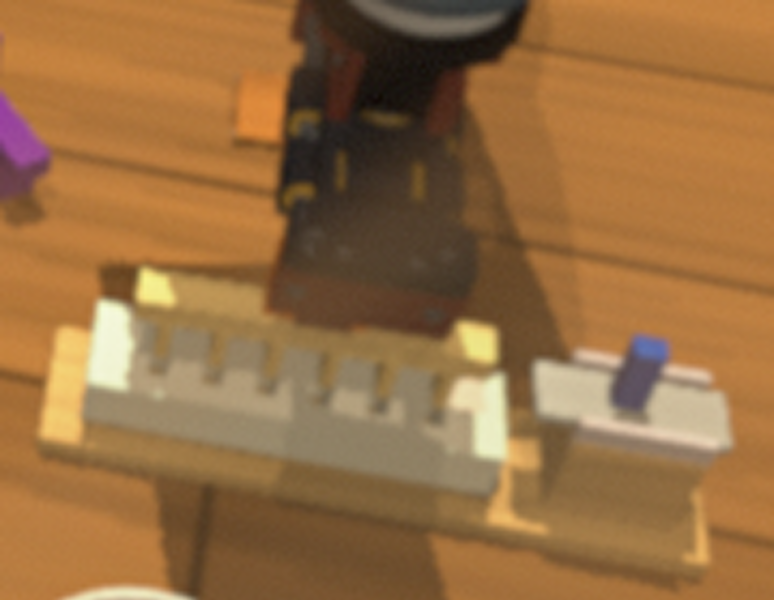

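The comb sits centred over the block: block edges at 277 and 364, comb centre at 320. In the scene view the teeth are directly above the slots. I'll lower slowly and watch the force.

Call:
arm_command(
  deltas=[
    [0.003,0,0,0],
    [0.003,0,0,0],
    [0.001,0,0,0],
    [0,0,0,0],
  ],
)

```text
t: 9.25
ee_pos: [582.5, 178.3, 113.4]
orientation: [1.17, 1.256, -1.191]
ft_force: [-1.1, -0.5, -2.2]
width: 14.1
```

```bash
python3 tip.py 44
```

```text
t 9.25 p [582.46 178.34 113.42] tip [580.68 178.89  46.34] yaw 2.55 tilt [-0.0265  0.0081] F [-1.09 -0.49 -2.16] M [-0.01 -0.09 -0.01] w 14.1
tool delta mm [ 2.35 -0.53  0.28] yaw 0.0009
```

Call:
arm_command(
  deltas=[
    [0.002,-0.0005,0.0003,0],
    [0.0015,0,0,0],
    [0.001,0,0,0],
    [0,0,0,0],
  ],
)

```text
t: 9.65
ee_pos: [581.8, 178.0, 108.5]
orientation: [1.17, 1.256, -1.192]
ft_force: [-0.2, 0.1, -2.0]
width: 13.9
```

```bash
python3 tip.py 42
```

```text
t 9.65 p [581.77 177.99 108.47] tip [579.98 178.54  41.4 ] yaw 2.54 tilt [-0.0266  0.0081] F [-0.21  0.07 -2.03] M [-0.01 -0.09  0.03] w 13.9
tool delta mm [-0.61  0.1  -0.06] yaw 0.0008
```

Call:
arm_command(
  deltas=[
    [0.002,0,0,0],
    [0.002,0,0,0],
    [0.001,0,0,0],
    [0,0,0,0],
  ],
)

```text
t: 10.05
ee_pos: [581.7, 178.0, 103.0]
orientation: [1.17, 1.256, -1.192]
ft_force: [0.1, -0.5, -1.9]
width: 13.7
```

```bash
python3 tip.py 36
```

```text
t 10.05 p [581.67 178.05 103.05] tip [579.89 178.59  35.97] yaw 2.54 tilt [-0.0265  0.0081] F [ 0.08 -0.51 -1.88] M [-0.05 -0.05  0.01] w 13.7
tool delta mm [-0.03  0.21  0.  ] yaw 0.0008
```

No force 8 mm below the block top, so the teeth are in the slots. I'll keep lowering.

Call:
arm_command(
  deltas=[
    [0.002,0,0,0],
    [0.002,0,0,0],
    [0.002,0,0,0],
    [0.002,0,0,0],
    [0.001,0,0,0],
    [0,0,0,0],
  ],
)

```text
t: 10.65
ee_pos: [581.4, 178.1, 93.2]
orientation: [1.17, 1.256, -1.192]
ft_force: [-0.3, -0.5, -0.8]
width: 13.7
```

```bash
python3 tip.py 24
```

```text
t 10.65 p [581.4  178.14  93.15] tip [579.61 178.69  26.08] yaw 2.55 tilt [-0.0266  0.0081] F [-0.3  -0.55 -0.81] M [-0.07 -0.03 -0.01] w 13.7
tool delta mm [2.06 0.54 0.13] yaw 0.0008
```

Call:
arm_command(
  deltas=[
    [0.002,0,0,0],
    [0.001,0,0,0],
    [0.001,0,0,0],
    [0,0,0,0],
  ],
)

```text
t: 11.05
ee_pos: [581.5, 178.2, 89.0]
orientation: [1.17, 1.255, -1.191]
ft_force: [0.3, 0.3, -1.0]
width: 14.1
```

```bash
python3 tip.py 22
```

```text
t 11.05 p [581.52 178.24  89.03] tip [579.76 178.79  21.95] yaw 2.55 tilt [-0.0261  0.0082] F [ 0.34  0.29 -0.99] M [-0.1  -0.05 -0.05] w 14.1
tool delta mm [-0.06  0.33  0.2 ] yaw 0.0009
```

Call:
arm_command(
  deltas=[
    [0.001,0,0,0],
    [0,0,0,0],
  ],
)

```text
t: 11.25
ee_pos: [581.6, 178.3, 88.4]
orientation: [1.17, 1.255, -1.191]
ft_force: [0.0, -0.1, 1.0]
width: 13.9
```

```bash
python3 tip.py 22
```

```text
t 11.25 p [581.58 178.26  88.38] tip [579.83 178.81  21.31] yaw 2.55 tilt [-0.026   0.0081] F [ 0.04 -0.07  0.97] M [-0.27  0.04 -0.03] w 13.9
tool delta mm [-0.7   0.24  0.22] yaw 0.0009
```

The spine meets the block with about 2–3 N at tip z ≈ 21.3, so it is home. I'll release and rise.

Call:
arm_command(
  deltas=[
    [0,0,0,0],
    [0,0,0,0],
    [0,0,0,0],
    [0,0,0,0],
    [0,0,0,0],
  ],
  hand=0.06,
)

```text
t: 11.75
ee_pos: [582.1, 178.4, 88.7]
orientation: [1.171, 1.255, -1.19]
ft_force: [0.4, 0.2, 0.0]
width: 50.4
```

Call:
arm_command(
  deltas=[
    [-0.015,0,0,0],
    [-0.025,0,0,0],
    [-0.025,0,0,0],
    [-0.01,0,0,0],
    [0,0,0,0],
    [0,0,0,0],
  ],
)

```text
t: 12.35
ee_pos: [584.1, 177.7, 169.1]
orientation: [1.172, 1.254, -1.19]
ft_force: [-0.1, 0.2, 0.1]
width: 60.1
```

```bash
python3 tip.py 22; python3 - <<'E'
from workcell import ctrl
import cv2,pickle
c=ctrl.get_calibration('wrist')
im=ctrl.get_image('wrist'); cv2.imwrite('pics/w6.png',im[:,:,::-1])
pickle.dump(c,open('w6.pkl','wb'))
im=ctrl.get_image('scene'); cv2.imwrite('pics/c6s.png',cv2.resize(im[200:340,390:570,::-1],(774,602),interpolation=cv2.INTER_CUBIC)[:600])
E
```

```text
t 12.35 p [584.1  177.72 169.07] tip [582.48 178.3  101.99] yaw 2.55 tilt [-0.0241  0.0087] F [-0.09  0.23  0.08] M [-0.04 -0.06  0.01] w 60.1
tool delta mm [80.03 -0.46  0.38] yaw 0.0008
```

View pics/w6.png

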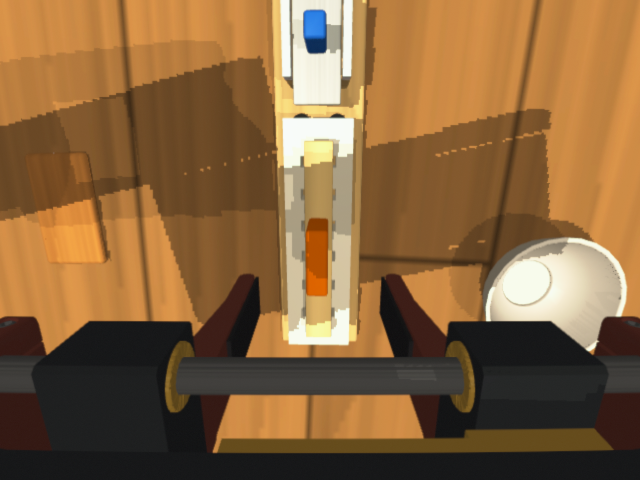

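View pics/c6s.png

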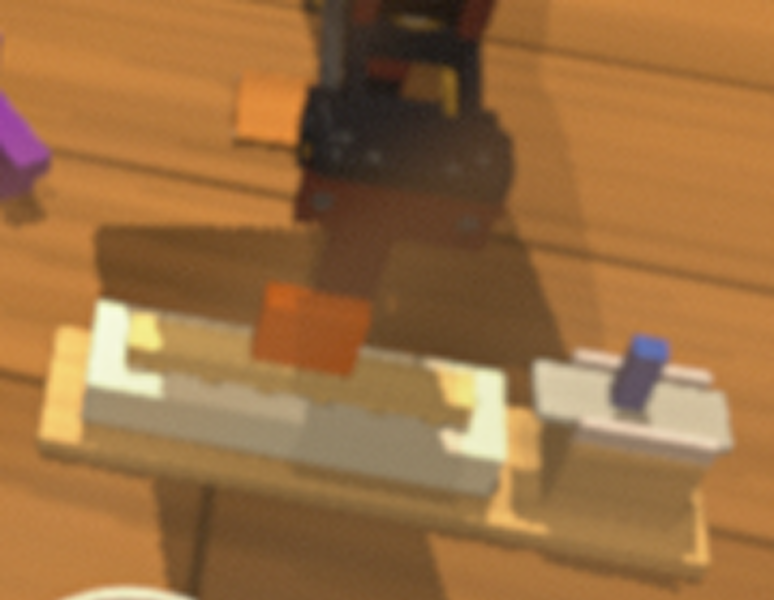

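The comb is fully down and every tooth is hidden in its slot. The blue post is at wrist pixel (316,31), with the keeper still open. Next I'll locate the post.

```bash
python3 - <<'E'
import cv2,pickle
import numpy as np
from h import *
from workcell import ctrl
c=pickle.load(open('w6.pkl','rb'));im=cv2.imread('pics/w6.png')
h=cv2.cvtColor(im,cv2.COLOR_BGR2HSV)
m=cv2.inRange(h,(105,150,60),(125,255,255));m[60:]=0
ys,xs=np.where(m>0);print(xs.min(),xs.max(),ys.min(),ys.max())
for y in range(ys.min(),ys.max()+1,3): print(y,xs[ys==y].min(),xs[ys==y].max(),h[y,316])
print('top far edge',onz(c,[(316,ys.min())],103),'base near',onz(c,[(316,ys.max()+1)],67))
P=onz(c,[(302.5,141),(334,141),(331,336),(305,336)],58);print('comb',P.mean(0))
print('grip',onz(c,[(317,262)],97))
E
python3 g.py 574 310 160 2.5
```

```text
304 325 10 52
10 313 321 [109 149 193]
13 304 324 [106 207 229]
16 304 325 [106 205 231]
19 304 325 [106 203 231]
22 304 325 [106 201 232]
25 304 325 [106 200 233]
28 304 325 [106 199 232]
31 304 325 [106 198 233]
34 304 325 [106 200 230]
37 305 325 [107 217 182]
40 306 325 [107 221  89]
43 307 325 [107 214  88]
46 307 325 [108 211  87]
49 308 325 [107 216  84]
52 311 316 [108 150  92]
top far edge [[575.49300276 315.80293937 103.        ]] base near [[574.83463436 303.424822    67.        ]]
comb [581.31618533 177.46333566  58.        ]
grip [[581.62165662 178.89331633  97.        ]]
t 12.45 p [583.8 177.6 168.4] yaw 2.55 tilt [-0.0254  0.0084 -0.9996] q [0.27 0.51 1.7  0.02 0.95 0.21] F [-0.3  -0.46 -0.81] M [-0.06 -0.1  -0.05] w 60.0
tool delta m [ 0.0097 -0.0037 -0.1326] yaw 0.0008
```

Call:
arm_command(
  deltas=[
    [0,0,-0.03,0],
    [0,0,-0.03,0],
    [0,0,-0.03,0],
    [0,0,-0.03,0],
    [0,0,-0.01,0],
    [0,0,0,0],
    [0,0,0,0],
  ],
)

```text
t: 13.15
ee_pos: [574.4, 308.5, 161.2]
orientation: [1.162, 1.259, -1.204]
ft_force: [0.0, 0.4, 0.3]
width: 59.7
```

```bash
python3 g.py 575.3 309.3 100 2.5
```

```text
t 13.15 p [574.4 308.5 161.2] yaw 2.43 tilt [-0.0372  0.0025 -0.9993] q [0.47 0.57 1.6  0.02 1.   0.41] F [0.03 0.41 0.25] M [-0.01 -0.17  0.03] w 59.7
tool delta m [ 0.0611  0.0032 -0.0005] yaw -0.0012
```

Call:
arm_command(
  deltas=[
    [0.015,0.003,0,0],
    [0.02,0,0,0],
    [0.015,0,0,0],
    [0.005,0,0,0],
    [0,0,0,0],
  ],
)

```text
t: 13.65
ee_pos: [575.7, 303.1, 100.8]
orientation: [1.164, 1.257, -1.21]
ft_force: [-0.3, 0.5, -0.1]
width: 59.9
```

```bash
python3 g.py 575.3 309.3 100 2.5; python3 - <<'E'
from workcell import ctrl
import cv2
im=ctrl.get_image('wrist'); cv2.imwrite('pics/w7.png',im[:,:,::-1])
im=ctrl.get_image('scene'); cv2.imwrite('pics/c7s.png',cv2.resize(im[200:340,420:600,::-1],(774,602),interpolation=cv2.INTER_CUBIC)[:600])
E
```

```text
t 13.65 p [575.7 303.1 100.8] yaw 2.15 tilt [-3.950e-02  6.000e-04 -9.992e-01] q [0.46 0.65 1.62 0.02 0.9  0.41] F [-0.25  0.47 -0.14] M [-0.02 -0.12  0.  ] w 59.9
tool delta m [ 0.0008 -0.0002 -0.0062] yaw -0.0062
```

View pics/w7.png

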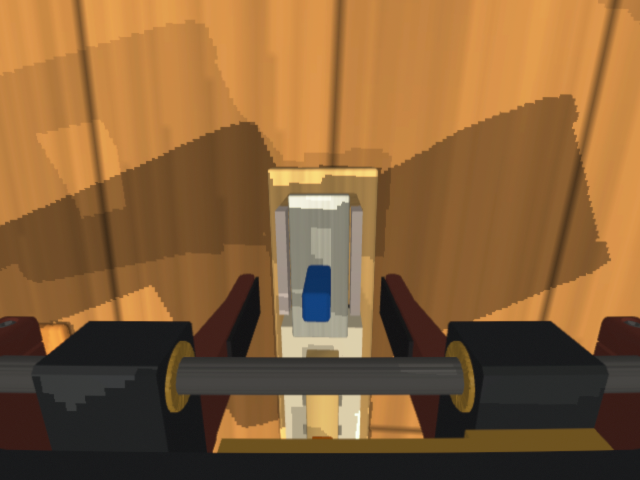

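View pics/c7s.png

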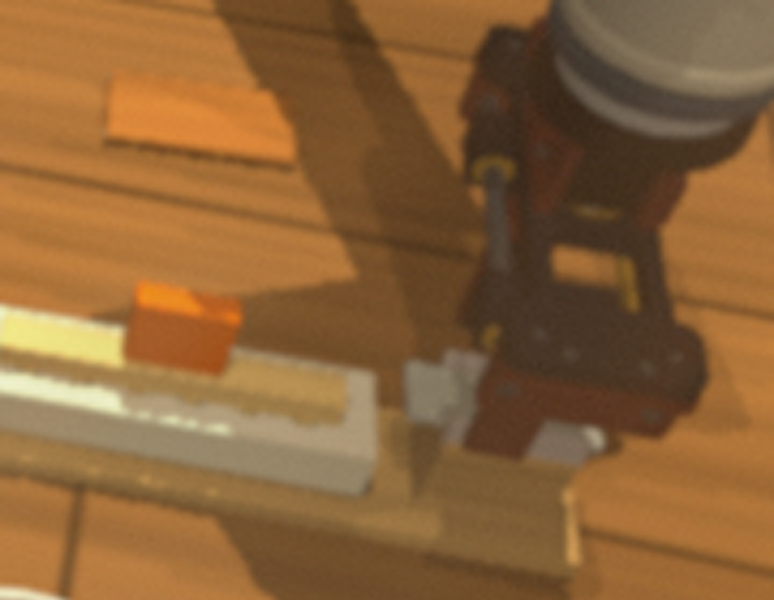

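The post, around wrist pixel (316,292), is between the jaws. I'll shift 6 mm along the rack and pinch.

Call:
arm_command(
  deltas=[
    [0,0,-0.006,-0.005],
    [0,0,0,0],
  ],
)

```text
t: 13.95
ee_pos: [576.9, 310.4, 103.3]
orientation: [1.163, 1.258, -1.202]
ft_force: [-0.7, 0.3, 0.0]
width: 60.0
```

Call:
arm_command(
  deltas=[
    [0,0,0,0],
    [0,0,0,0],
    [0,0,0,0],
    [0,0,0,0],
    [0,0,0,0],
    [0,0,0,0],
    [0,0,0,0],
    [0,0,0,0],
  ],
  hand=0.0,
)

```text
t: 14.75
ee_pos: [574.4, 311.3, 105.2]
orientation: [1.16, 1.261, -1.205]
ft_force: [2.8, -0.5, -1.8]
width: 12.3
```

```bash
python3 g.py 577 271.3 100 2.5
```

```text
t 14.75 p [574.4 311.3 105.2] yaw 2.5 tilt [-0.04    0.0024 -0.9992] q [0.47 0.65 1.62 0.03 0.91 0.41] F [ 2.8  -0.47 -1.83] M [-0.12 -0.92  0.01] w 12.3
tool delta m [0.005  0.0011 0.0401] yaw 0.0001
```

Call:
arm_command(
  deltas=[
    [0,0,0.006,0],
    [0,0,0.008,0],
    [0,0,0.008,0],
    [0,0,0.006,0],
    [0,0,0.004,0],
    [0,0,0,0],
  ],
)

```text
t: 15.35
ee_pos: [576.0, 277.2, 105.1]
orientation: [1.163, 1.262, -1.204]
ft_force: [-2.0, 2.0, 0.1]
width: 11.8
```

```bash
python3 g.py 576 273.3 105 2.5
```

```text
t 15.35 p [576.  277.2 105.1] yaw 2.45 tilt [-0.0393  0.0046 -0.9992] q [0.42 0.63 1.65 0.03 0.89 0.36] F [-2.04  2.    0.13] M [ 0.4  -0.15  0.02] w 11.8
tool delta m [ 0.0001 -0.0001  0.0039] yaw -0.0009
```

Moved 34 mm with about 2 N of drag. I'll go on to the stop.

Call:
arm_command(
  deltas=[
    [0,0,0.003,0],
    [0,0,0.002,0],
    [0,0,0.002,0],
    [0,0,0.002,0],
    [0,0,0,0],
  ],
)

```text
t: 15.85
ee_pos: [576.1, 273.2, 105.1]
orientation: [1.171, 1.267, -1.2]
ft_force: [-1.5, -2.8, 2.5]
width: 12.3
```

```bash
python3 g.py 576 273.3 105 2.5
```

```text
t 15.85 p [576.1 273.2 105.1] yaw 2.36 tilt [-0.0382  0.0135 -0.9992] q [0.41 0.63 1.66 0.04 0.88 0.35] F [-1.49 -2.81  2.48] M [-0.61 -0.38 -0.03] w 12.3
tool delta m [ 0.0001 -0.0001 -0.0001] yaw -0.0024
```

It has travelled 38 mm and hit the stop: the motion halted and the tool tilted slightly. I'll release and rise.

Call:
arm_command(
  deltas=[
    [0,0,0,0],
    [0,0,0,0],
    [0,0,0,0],
    [0,0,0,0],
    [0,0,0,0],
  ],
  hand=0.06,
)

```text
t: 16.35
ee_pos: [576.5, 271.6, 104.8]
orientation: [1.169, 1.265, -1.201]
ft_force: [0.4, -0.3, -0.6]
width: 48.6
```

Call:
arm_command(
  deltas=[
    [-0.02,0,0,0],
    [-0.03,0,0,0],
    [-0.03,0,-0.02,0],
    [-0.03,0,-0.03,0],
    [0,0,-0.03,0],
    [0,0,-0.03,0],
    [0,0,-0.03,0],
    [0,0,0,0],
    [0,0,0,0],
  ],
)

```text
t: 17.25
ee_pos: [575.4, 413.2, 221.0]
orientation: [1.171, 1.265, -1.204]
ft_force: [-0.3, -0.1, -0.3]
width: 59.9
```

```bash
python3 g.py; python3 - <<'E'
from workcell import ctrl
import cv2
im=ctrl.get_image('scene'); cv2.imwrite('pics/scene8.png',im[:,:,::-1]); cv2.imwrite('pics/c8s.png',cv2.resize(im[200:340,390:570,::-1],(774,602),interpolation=cv2.INTER_CUBIC)[:600])
im=ctrl.get_image('top'); cv2.imwrite('pics/top8.png',im[:,:,::-1])
E
```

```text
t 17.25 p [575.4 413.2 221. ] yaw 2.19 tilt [-0.0397  0.0112 -0.9992] q [0.59 0.58 1.43 0.03 1.16 0.54] F [-0.29 -0.09 -0.3 ] M [-0.03 -0.07  0.01] w 59.9
```

View pics/c8s.png

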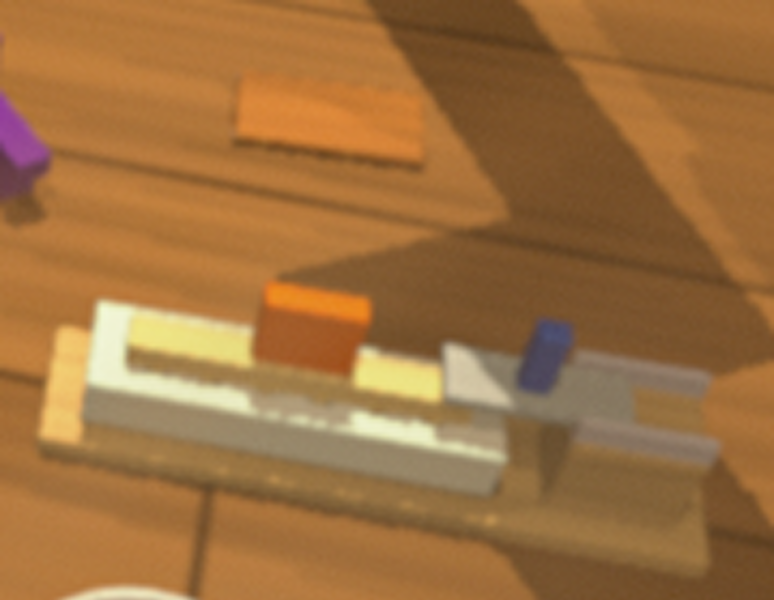

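View pics/top8.png

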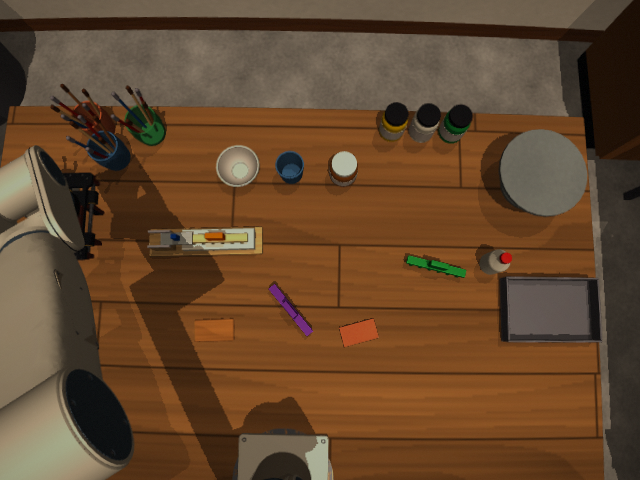

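The keeper plate covers the divider's end, the arm is clear, and the other objects are where they were. As a last check I'll measure the post's travel in the top view and then hand in.

```bash
python3 - <<'E'
import cv2,numpy as np
from h import *
from workcell import ctrl
c=ctrl.get_calibration('top');P=[]
for n in('top0','top8'):
    h=cv2.cvtColor(cv2.imread(f'pics/{n}.png'),cv2.COLOR_BGR2HSV);m=cv2.inRange(h,(105,150,50),(125,255,255));r=np.zeros_like(m);r[225:250,145:200]=m[225:250,145:200]
    ys,xs=np.where(r>0);p=(xs.mean(),ys.mean());P.append(onz(c,[p],95)[0]);print(p,len(xs),P[-1])
print(np.linalg.norm(P[0]-P[1]))
ctrl.close_job()
E
```

```text
(np.float64(158.1764705882353), np.float64(237.23529411764707)) 34 [569.80739014 309.66688237  95.        ]
(np.float64(172.91666666666666), np.float64(235.91666666666666)) 24 [573.78055264 274.16063309  95.        ]
35.7278568910181
the job is handed in; nothing more can be done
```

The plywood comb with the orange grip is in the rack, locked by the keeper bolt, and the job is handed in (about 17 s used of the 69 s).

- **Divider:** I lowered it in small steps, and the wrist sensor showed no resistance until the spine met the block. That contact was about 2–3 N, far below the 25 N limit. The tooth tips ended at about z = 21–22 mm, where home is 22 mm, and the pictures show every tooth hidden in its slot.
- **Keeper:** I pinched the blue post and slid it until it stopped. The tool had moved 38 mm by then. A rough blob measurement in the top view gave 35.7 mm. The two disagree by about 2 mm, but both are over the required 32 mm. The scene picture shows the plate over the divider's end.
- **Surroundings:** The gripper is open and well clear of the rack. By eye in the last top view, none of the bystanders had moved.

One thing was off: the tool's tilt crept up to about 0.03 rad while it held the divider, and it couldn't be corrected with the moves available. I allowed for it when placing the comb, which sat flat on the block after release by eye. I did not measure its final tilt.

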